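One round of the hand-exercise station

ROBOT

A 6-joint arm with a two-finger parallel gripper is mounted at the origin on the work surface. World frame = base frame: x ahead of the robot, y to its left, z up, the work surface at z = 0. Lengths are in m, angles in rad, forces in N, time in s.
With the tool pointing down it reaches from about 0.35 to 1 m from the base axis. Payload 7.1 kg.
Tool frame: the origin (TCP) lies between the finger pads; the fingertips stand 22 mm ahead of it and the grasp point (between the pads) lies 3 mm ahead of it; z points along the fingers, y is the line along which they close (so a half turn about z gives the same grasp; the last joint's range is limited). The gripper opens to 85 mm and grips with 20 to 120 N. Pads are 22 mm wide; open, the fingers measure 114 mm over their backs; the gripper's body (76 mm by 85 mm) begins 54 mm behind the grasp point. The pads swing forward as they close: fully open they stand 13 mm farther back than shut.
Start: joints at [1.252, 0.423, 1.63, -0, 1.089, -0.019], TCP at [0.185, 0.597, 0.253] pointing down, gripper open.
Joint ranges: [-3, 3], [-0.9, 2.11], [0.09, 2.58], [-1.31, 4.45], [0.11, 2.69], [-2.54, 2.54]. Speed limits (rad/s): [2.39, 2.39, 3.01, 3.14, 3.14, 3.14].

INTERFACE

Orientations are given as a rotation vector (axis times angle).
In Python, from rig import manip gives the robot as it stands. The module is installed in compiled form; this text tells all that it offers. Calls block until the motion is done:
- manip.move_to(position, orientation): joint-space move of the TCP to a pose.
- manip.servo_line(position, orientation=None, rate=0.15): straight line of the TCP; orientation=None keeps the orientation; rate is the mean speed in m/s.
- manip.set_joints(angles): joint-space move.
- manip.command_gripper(opening, f_grip=None): finger opening in m; f_grip is the grip in N (None keeps the last); returns when the fingers have stopped.
- manip.hold(seconds).
- manip.solve_ik(position, orientation): joint angles nearest the present ones, or None.
- manip.camera(name): name is "scene" or "top" or "wrist"; returns a dict with "image" (480x640x3 uint8, red, green, blue), "fx", "fy", "cx", "cy" (pixels), "cam_to_world" (4x4, takes a point from camera to world coordinates); the wrist camera has in their place "mount" (4x4, takes a point from camera to tool coordinates, whose origin is the TCP and whose axes are the flange's). Camera axes: x right, y down, z forward; pixel columns grow to the right and rows downward; lengths in m; the calibration is good to about 2 mm. A picture is of the moment at which its call begins: read the wrist's pose just before it. There is no depth.
A pose or a line that the arm cannot do raises manip.IKError and nothing moves.
- manip.sign_off(): hands the job in; it is judged then, once.
Readings, each from a call of its own:
- manip.get_time(): time.
- manip.get_joint_positions(): joint angles.
- manip.get_joint_vel(): joint speeds.
- manip.get_tau(): joint torques, N m.
- manip.get_position(): TCP position.
- manip.get_ee_rot(): TCP orientation.
- manip.get_contact_force(): force on the tool from outside, world axes, zero at the start.
- manip.get_torque(): the same for the moment, N m.
- manip.get_width(): finger opening in m.
- manip.get_grip_force(): force on a finger pad.
Only numpy, scipy, OpenCV 4.12 (cv2) and the standard library are available. Lean on these libraries where they do the work, as an engineer would, in place of code of your own. Each camera call takes 0.05 s, during which the arm holds its last target. There are 200 camera calls.

TASK

Go through one full round of the hand-exercise station, to check it before the afternoon visitors come: first draw the sprung gauge's grip out to the bold mark, hold it there for two seconds and let it back home. Then put the wooden pieces from the grey tray into the recesses of their own shape on the inset board, one after the other in the order of the recesses' dots (one dot first; leave the recess of a missing piece empty), pressing each fully home and flush before the next. With all of them flush, push the round counter fully down and let it up; then clear the board again, laying every piece flat in the tray, without knocking over the mug.

Things in the scene. Friction and masses are not known exactly. Their poses are not given: they have to be found in the camera images.
- board: Wooden inset board, 260 (x) x 236 (y) x 26 mm, fixed on the table, with four 20 mm deep recesses (cross, disc, oblong, square) 1.5 mm larger all round than their pieces. Sprung brass pads in the +x and -x walls grip a piece: merely laid in, it stays up to 10 mm proud; 5 to 10 N presses it home. One to four black dots beside each recess number it. Origin: centre of the underside; z up.
- recess_1 (a point): Centre of the floor of recess 1 (1 dot), for piece_1; 6 mm above the table, 20 mm below the board's top; at (-57, +57) mm in the board's x, y. Its axes are the board's; a seated piece's origin lies here, and the piece's x axis is along this x axis or any quarter turn from it.
- recess_2 (a point): Centre of the floor of recess 2 (2 dots), for piece_2; 6 mm above the table, 20 mm below the board's top; at (+57, +57) mm in the board's x, y. Its axes are the board's; a seated piece's origin lies here.
- recess_3 (a point): Centre of the floor of recess 3 (3 dots), for piece_3; 6 mm above the table, 20 mm below the board's top; at (+57, -57) mm in the board's x, y. Its axes are the board's; a seated piece's origin lies here, and the piece's x axis is along this x axis or against it.
- recess_4 (a point): Centre of the floor of recess 4 (4 dots), for piece_4; 6 mm above the table, 20 mm below the board's top; at (-57, -57) mm in the board's x, y. Its axes are the board's; a seated piece's origin lies here, and the piece's x axis is along this x axis or any quarter turn from it.
- piece_1: Loose piece of pale wood, 20 mm thick: plus-shaped cross with two equal arms 94 mm long and 34 mm wide, along its x and y. A square wooden grip block, 26 x 26 mm and 28 mm tall, stands at its centre (z 20 to 48 mm), sides parallel to the piece's x and y. Origin: centre of the underside, z up. The foot is chamfered 2 mm. About 90 g. It may be absent.
- piece_2: Loose piece of pale wood, 20 mm thick: round disc of 78 mm diameter. A square wooden grip block, 26 x 26 mm and 28 mm tall, stands at its centre (z 20 to 48 mm), sides parallel to the piece's x and y. Origin: centre of the underside, z up. The foot is chamfered 2 mm. About 90 g. It may be absent.
- piece_3: Loose piece of pale wood, 20 mm thick: oblong 96 mm long (x) by 44 mm wide (y). A square wooden grip block, 26 x 26 mm and 28 mm tall, stands at its centre (z 20 to 48 mm), sides parallel to the piece's x and y. Origin: centre of the underside, z up. The foot is chamfered 2 mm. About 90 g. It may be absent.
- piece_4: Loose piece of pale wood, 20 mm thick: square 70 x 70 mm, sides along x and y. A square wooden grip block, 26 x 26 mm and 28 mm tall, stands at its centre (z 20 to 48 mm), sides parallel to the piece's x and y. Origin: centre of the underside, z up. The foot is chamfered 2 mm. About 90 g. It may be absent.
- tray: Shallow grey plastic tray fixed on the table, 280 (x) x 290 (y) mm outside, rim 12 mm tall and 5 mm thick. The pieces start lying in it. Origin: centre of its underside; z up; inner floor at z = 5 mm.
- gauge: Sprung pull gauge fixed on the table: a plywood base plate 300 mm (x) by 80 mm (y), 8 mm thick, with a grey housing 120 x 56 mm, 58 mm tall, on its +x end (x from +30 to +150 mm). A steel blade with an upright black grip comes out of the housing towards -x. Origin: centre of the base plate's underside; z up.
- gauge_slide (a joint): How far the gauge's grip is drawn out towards the gauge's -x, in m: 0 home, 0.08 at the mark, 0.13 its stop. A spring draws it home with about 3 N at 0 and 9 N at the mark.
- gauge_grip (a point): Centre of the top of the black grip: an upright block 30 mm (gauge x) by 22 mm (gauge y), from 12 to 62 mm above the table, with a pale line round its middle. It moves with the slide; at home it is at x = -30 mm on the gauge, 45 mm clear of the housing. Nothing stands beside it.
- gauge_mark (a point): The mark: a bold black line across the base plate, ended by two 8 mm studs at y = +-37 mm. Point on the line's middle, on the plate's surface 8 mm above the table, x = -110 mm on the gauge. The grip is at the mark when its middle is over this line.
- counter (a joint): Travel of the round counter's push top, in m: 0 up, 0.008 fully down; springs up by itself. Fully down takes 5 N.
- counter_top (a point): Centre of the top of the counter: a round metal push top of 42 mm diameter, 24 mm above the table, in a dark round housing of 58 mm diameter fixed on the table.
- mug: White mug with handle, 80 mm diameter, 95 mm tall, a bystander. Origin: centre of the underside.

How it is judged:
By the outcome, as a careful person would: the job done as asked, in the order asked, and still so for the second after the job is handed in, with the robot touching nothing.
Of piece_1, piece_2, piece_3, piece_4 only 3 to 4 are there at a start; the rules pass over those that are not, and their reading is None.
At some moment in a run one of piece_1, piece_2, piece_3, piece_4 may be knocked a few centimetres aside while the robot is not near it.
Once in a run the grip may slacken for a moment while it holds something.
It also fails if it takes over 210 s, if anything falls off the work surface, if the arm or the gripper's body presses on something with over 40 N, if the wrist force passes 120 N, or if a joint passes its speed limit or range.

## Working session

There is one attempt and no reset: what is moved stays moved. The work goes in short steps, each a Python script; the robot and the scene stay as the last script left them, time stands still between calls to the robot, and variables do not carry over. Pictures are saved under pics/ and viewed, at most 14 in all, crops included, and the job is handed in when it is done.

```bash
mkdir -p pics
python3 - <<'E'
from rig import manip as m
import cv2,numpy as np
np.set_printoptions(precision=4,suppress=True)
for n in("scene","top","wrist"):
    p=m.get_position();r=m.get_ee_rot()
    c=m.camera(n);cv2.imwrite(f"pics/{n}0.png",c["image"][:,:,::-1])
    print(n,c["fx"],c["fy"],c["cx"],c["cy"]);print(c.get("cam_to_world",c.get("mount")))
print(p,r,m.get_time(),m.get_width())
E
```

```text
scene 467.26629223805617 467.26629223805617 310.3389805075534 239.81513570234208
[[ 0.0958  0.8407 -0.533   1.0781]
 [ 0.9954 -0.0786  0.0549 -0.0077]
 [ 0.0042 -0.5358 -0.8444  0.9146]
 [ 0.      0.      0.      1.    ]]
top 486.09078863578264 486.09078863578264 322.06026611018166 245.76774555519214
[[ 0.0112 -0.9988  0.048   0.4867]
 [-0.9999 -0.0115 -0.0057  0.0294]
 [ 0.0062 -0.048  -0.9988  1.2682]
 [ 0.      0.      0.      1.    ]]
wrist 348.70643510745066 348.70643510745066 313.0864858590868 234.94292022544974
[[-0.0001 -0.9503 -0.3115  0.081 ]
 [ 1.     -0.0003  0.0006 -0.0001]
 [-0.0007 -0.3115  0.9503 -0.1193]
 [ 0.      0.      0.      1.    ]]
[0.1844 0.5967 0.2526] [-0.4691 -3.1061  0.0021] 0.15 0.08537009274252387
```

View pics/top0.png

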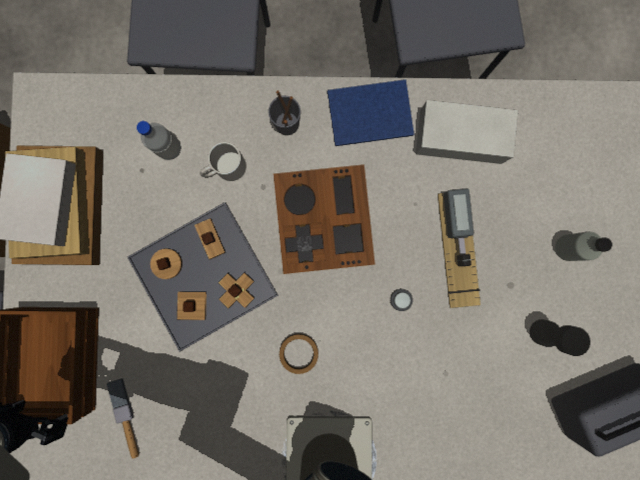

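View pics/scene0.png

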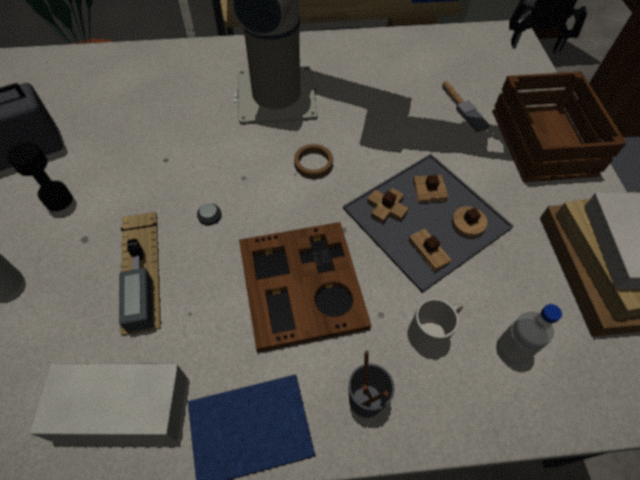

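All four pieces are there. In the top view the tray is at about (203,277), with the blocks at (209,238), (164,264), (190,306) and (236,290). The board is at (324,219), with the cross recess at (303,242), disc (300,199), oblong (343,195) and square (348,239). The gauge grip is at (463,259), its mark at row 291, the counter at (402,299) and the mug at (226,161).

Next come wrist views at two opposite yaws plus a shifted one.

```bash
cat > h.py <<'E'
from rig import manip as m
import cv2,numpy as np,pickle
from scipy.spatial.transform import Rotation as R
np.set_printoptions(precision=4,suppress=True)
def down(psi):
    c,s=np.cos(psi),np.sin(psi)
    return R.from_matrix(np.array([[c,s,0],[s,-c,0],[0,0,-1]])).as_rotvec()
def wrap(a,q=2*np.pi): return (a+q/2)%q-q/2
def go(p,psi): m.move_to(list(p),list(down(psi)))
def line(p,psi=None,rate=.15): m.servo_line(list(p),None if psi is None else list(down(psi)),rate)
def snap(name="wrist"):
    T=np.eye(4);T[:3,3]=m.get_position();T[:3,:3]=R.from_rotvec(m.get_ee_rot()).as_matrix()
    c=m.camera(name);T=T@c["mount"] if name=="wrist" else c["cam_to_world"]
    return dict(im=c["image"],K=(c["fx"],c["fy"],c["cx"],c["cy"]),T=np.array(T))
def rays(v,px):
    px=np.atleast_2d(np.asarray(px,float));fx,fy,cx,cy=v["K"]
    d=np.c_[(px[:,0]-cx)/fx,(px[:,1]-cy)/fy,np.ones(len(px))]@v["T"][:3,:3].T
    return v["T"][:3,3],d
def plane(v,px,z):
    o,d=rays(v,px);return (o+d*((z-o[2])/d[:,2:3]))[:,:2]
def proj(v,P):
    q=(np.atleast_2d(P)-v["T"][:3,3])@v["T"][:3,:3];fx,fy,cx,cy=v["K"]
    return np.c_[q[:,0]/q[:,2]*fx+cx,q[:,1]/q[:,2]*fy+cy]
def tri(vs,pxs):
    A=np.zeros((3,3));b=np.zeros(3)
    for v,p in zip(vs,pxs):
        o,d=rays(v,p);d=d[0]/np.linalg.norm(d[0]);M=np.eye(3)-np.outer(d,d);A+=M;b+=M@o
    return np.linalg.solve(A,b)
E
python3 - <<'E'
from h import *
t=snap("top")
c={"tray":(203,277),"board":(324,219),"gauge":(463,265)}
V={}
for k,p in c.items():
    x,y=plane(t,p,0.02)[0];a=np.arctan2(y,x);print(k,x,y)
    for i,(dx,dy,s) in enumerate([(0,.0,a),(0,0,a+np.pi),(0.06,0.06*(-1 if k=="tray" else 1),a+np.pi)]):
        try: go((x+dx,y+dy,.25),s)
        except m.IKError as e: print("ik",k,i);continue
        m.hold(.2);V[k,i]=snap();cv2.imwrite(f"pics/{k}{i}.png",V[k,i]["im"][:,:,::-1])
pickle.dump(V,open("V.pkl","wb"));print(m.get_time())
E
```

```text
tray 0.4632315102837134 0.3260759337705396
board 0.6158763040598922 0.01807639770220374
gauge 0.501412062583443 -0.34053712885997645
18.5
```

Run:
```python
import cv2,numpy as np
for n in("A","B"):
    ks=["tray","board","gauge"]
    i={"A":0,"B":2}[n]
    im=np.hstack([cv2.imread(f"pics/{k}{i}.png") for k in ks[:2]]);im2=np.hstack([cv2.imread(f"pics/gauge{i}.png"),cv2.imread(f"pics/{ks[0]}1.png")])
    cv2.imwrite(f"pics/m{n}.png",cv2.resize(np.vstack([im,im2]),(800,600),interpolation=cv2.INTER_AREA))
```

```text
(no output)
```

View pics/mA.png

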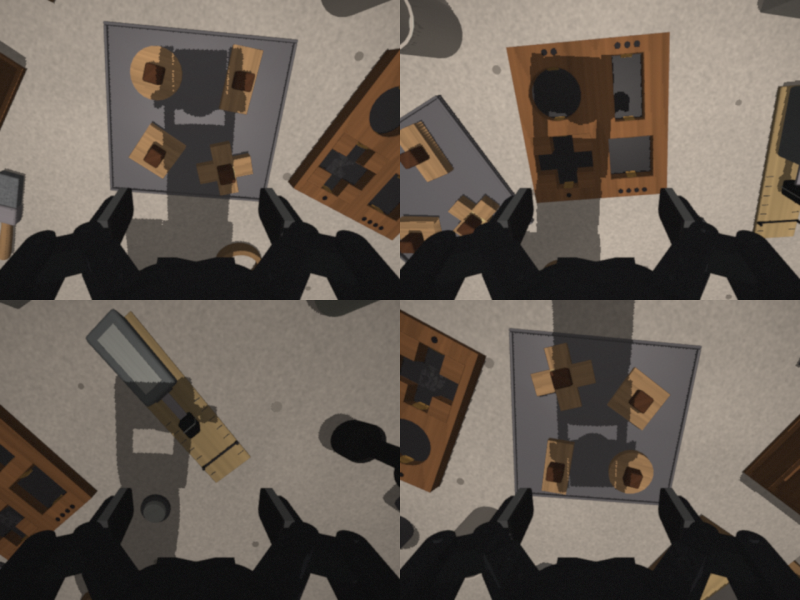

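The mosaic (half scale) shows the tray with all four pieces, the board with recesses 1–4, and the gauge with grip, mark line and counter. The gripper fills the lower edge of each frame and its shadow crosses the scene, so I'll use a saturation mask for wood.

Run:
```python
from h import *
V=pickle.load(open("V.pkl","rb"))
out=[]
for k in ["tray0","board0","gauge0","board1"]:
    im=V[k[:-1],int(k[-1])]["im"];h=cv2.cvtColor(im,cv2.COLOR_RGB2HSV)
    r=im.astype(float)+1
    out.append(np.dstack([np.clip((r[:,:,0]/r[:,:,2]-1)*100,0,255),h[:,:,1],h[:,:,2]*1.5]).clip(0,255).astype(np.uint8))
for n,pts in {"tray0":[(230,140),(280,140),(240,115),(370,320),(365,345),(300,300),(200,200)],"board0":[(300,120),(230,80),(230,150),(420,140),(200,300),(240,320),(400,30)],"gauge0":[(440,440-300+140),(300,190),(310,250),(200,300)]}.items():
    v=V[n[:-1],int(n[-1])]["im"]
    print(n,[tuple(v[y,x]) for x,y in pts])
M=np.vstack([np.hstack(out[:2]),np.hstack(out[2:])])
cv2.imwrite("pics/mask.png",cv2.resize(M[:,:,::-1],(800,600)))
```

```text
tray0 [(np.uint8(166), np.uint8(128), np.uint8(89)), (np.uint8(82), np.uint8(64), np.uint8(42)), (np.uint8(79), np.uint8(49), np.uint8(34)), (np.uint8(172), np.uint8(161), np.uint8(149)), (np.uint8(148), np.uint8(138), np.uint8(127)), (np.uint8(53), np.uint8(51), np.uint8(50)), (np.uint8(106), np.uint8(103), np.uint8(103))]
board0 [(np.uint8(68), np.uint8(46), np.uint8(29)), (np.uint8(40), np.uint8(36), np.uint8(38)), (np.uint8(28), np.uint8(27), np.uint8(28)), (np.uint8(122), np.uint8(82), np.uint8(50)), (np.uint8(134), np.uint8(125), np.uint8(116)), (np.uint8(66), np.uint8(44), np.uint8(29)), (np.uint8(177), np.uint8(165), np.uint8(151))]
gauge0 [(np.uint8(137), np.uint8(128), np.uint8(117)), (np.uint8(17), np.uint8(16), np.uint8(18)), (np.uint8(122), np.uint8(102), np.uint8(71)), (np.uint8(59), np.uint8(56), np.uint8(53))]
```

View pics/mask.png

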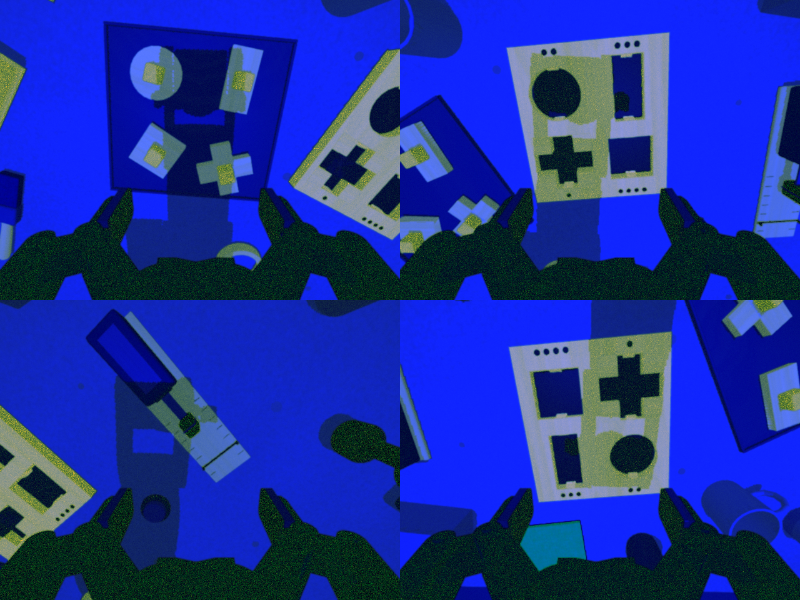

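```bash
cat >> h.py <<'E'
def wood(im,lo=1.25):
    b=cv2.GaussianBlur(im,(5,5),0).astype(float)+1
    return ((b[:,:,0]/b[:,:,2]>lo)&(b[:,:,0]>30)).astype(np.uint8)*255
def blob(mask,px,tol=40):
    cs,_=cv2.findContours(mask,cv2.RETR_EXTERNAL,cv2.CHAIN_APPROX_NONE)
    cs=[c for c in cs if cv2.contourArea(c)>300 and cv2.pointPolygonTest(cv2.convexHull(c),(float(px[0]),float(px[1])),True)>-tol]
    return max(cs,key=cv2.contourArea) if cs else None
def quad(c):
    h=cv2.convexHull(c)
    for e in np.linspace(.005,.1,60):
        q=cv2.approxPolyDP(h,e*cv2.arcLength(h,True),True)
        if len(q)<=4: break
    q=q[:,0].astype(float)  # refine each edge by line fit
    P=c[:,0].astype(float);L=[]
    for i in range(len(q)):
        a,b=q[i],q[(i+1)%len(q)];u=(b-a)/np.linalg.norm(b-a);t=(P-a)@u;d=np.abs((P-a)@[-u[1],u[0]])
        s=P[(d<4)&(t>.1*np.linalg.norm(b-a))&(t<.9*np.linalg.norm(b-a))]
        vx,vy,x0,y0=cv2.fitLine(s.astype(np.float32),cv2.DIST_HUBER,0,.01,.01).ravel();L.append(np.cross([x0,y0,1],[x0+vx,y0+vy,1]))
    r=[np.cross(L[i-1],L[i]) for i in range(len(q))]
    return np.array([x[:2]/x[2] for x in r])
E
python3 - <<'E'
from h import *
V=pickle.load(open("V.pkl","rb"))
B=np.array([.616,.018,.026]);W=[];Q=[]
for i in range(3):
    v=V["board",i];c=blob(wood(v["im"]),proj(v,B)[0]);q=quad(c);w=plane(v,q,.026)
    o=np.argsort(wrap(np.arctan2(*(w-w.mean(0)).T[::-1])));w=w[o];q=q[o];W.append(w);Q.append(q)
    e=np.diff(np.r_[w,w[:1]],axis=0);print(i,w.mean(0),np.hypot(*e.T),np.degrees(np.arctan2(e[:,1],e[:,0])),"cam",v["T"][:3,3])
for j in range(4): print("z",tri([V["board",1],V["board",2]],[Q[1][j],Q[2][j]]),tri([V["board",0],V["board",1]],[Q[0][j],Q[1][j]]))
g=np.array([.501,-.34,.008])
for i in range(3):
    v=V["gauge",i];c=blob(wood(v["im"],1.18),proj(v,[g])[0]);h=cv2.approxPolyDP(cv2.convexHull(c),6,True)[:,0]
    print("g",i,h.tolist(),"\n",plane(v,h,.008))
t=np.array([.463,.326,.025])
for i in range(3):
    v=V["tray",i]
    cs,_=cv2.findContours(wood(v["im"]),cv2.RETR_EXTERNAL,cv2.CHAIN_APPROX_NONE)
    for c in cs:
        if 1000<cv2.contourArea(c)<12000:
            M=cv2.moments(c);p=plane(v,(M["m10"]/M["m00"],M["m01"]/M["m00"]),.025)[0]
            if np.hypot(*(p-t[:2]))<.2: 
                A=cv2.contourArea(c);print("p",i,p,A,A/cv2.contourArea(cv2.convexHull(c)),cv2.minAreaRect(c)[1])
E
```

```text
0 [0.615  0.0204] [0.2579 0.2358 0.2601 0.236 ] [   6.5967   96.5837 -173.4431  -82.8949] cam [0.6944 0.0208 0.3693]
1 [0.6142 0.0203] [0.26   0.2358 0.2593 0.2358] [   6.5952   96.7055 -173.4221  -83.4633] cam [0.535  0.016  0.3693]
2 [0.6211 0.0214] [0.2564 0.2363 0.236  0.2364] [   6.5671   96.5984 -173.2315  -88.3636] cam [0.5944 0.0754 0.3693]
z [ 0.498  -0.1175  0.0127] [ 0.4982 -0.1135  0.021 ]
z [ 0.7573 -0.0821  0.0254] [ 0.7573 -0.082   0.0255]
z [0.7313 0.1537 0.0224] [0.7303 0.1529 0.0245]
z [ 0.4651  0.1415 -0.0522] [0.4718 0.1226 0.026 ]
g 0 [[206, 16], [400, 246], [399, 255], [348, 293], [233, 172], [198, 28]] 
 [[ 0.6957 -0.3552]
 [ 0.4047 -0.3904]
 [ 0.396  -0.3842]
 [ 0.3881 -0.3122]
 [ 0.5716 -0.2884]
 [ 0.6924 -0.343 ]]
g 1 [[217, 140], [276, 88], [449, 302], [340, 283]] 
 [[ 0.3955 -0.3851]
 [ 0.3898 -0.3079]
 [ 0.6892 -0.2771]
 [ 0.5973 -0.3688]]
g 2 [[133, 124], [189, 70], [377, 290], [370, 296], [257, 260]] 
 [[ 0.3962 -0.3845]
 [ 0.3902 -0.3071]
 [ 0.6879 -0.2792]
 [ 0.6899 -0.2899]
 [ 0.5806 -0.3708]]
p 0 [0.4323 0.246 ] 4534.0 0.7832095353256175 (82.6555938
[... 184 characters left out ...]
0.3156] 5112.5 0.9732533790215115 (50.60908126831055, 108.54351806640625)
p 1 [0.4917 0.4205] 3996.5 0.9875216209537929 (71.0, 72.0)
p 1 [0.5552 0.3113] 3582.5 0.9700785269428649 (44.208744049072266, 87.20094299316406)
p 1 [0.3872 0.3541] 5420.0 0.9810842610190967 (73.88851928710938, 77.0042953491211)
p 1 [0.4269 0.2417] 6226.0 0.7623829057735872 (100.39068603515625, 96.43023681640625)
p 2 [0.4929 0.4195] 4214.0 0.9886217008797654 (70.0, 77.0)
p 2 [0.5562 0.3107] 3645.0 0.9688995215311005 (44.95705795288086, 88.11871337890625)
p 2 [0.3882 0.3526] 5930.5 0.982928648379879 (74.98005676269531, 83.50630187988281)
p 2 [0.4276 0.241 ] 6423.5 0.7567742695570217 (97.6272201538086, 101.7874755859375)
```

Run:
```python
import cv2
a=cv2.imread("pics/gauge1.png");cv2.imwrite("pics/g1v.png",cv2.convertScaleAbs(a,alpha=1.8))
```

```text
(no output)
```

View pics/g1v.png

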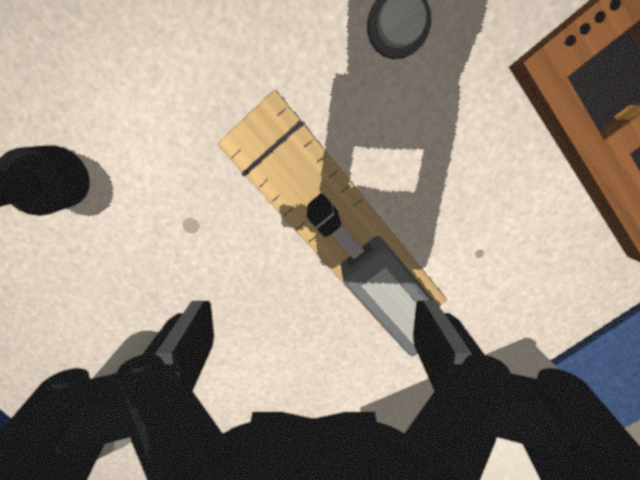

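In view g1, the grip top is at about (319,208), the mark line runs (243,174)–(303,123), and the counter is at (399,22). The opposite wrist views agree on the board to within 1 mm: centre (0.6146, 0.0204), yaw 6.6°, top about 25 mm high.

Next I'll check the gauge numbers and move the arm over the grip.

Run:
```python
from h import *
V=pickle.load(open("V.pkl","rb"))
v0,v1,v2=[V["gauge",i] for i in range(3)]
L=plane(v1,[(243,174),(303,123)],.008);d=L[1]-L[0];print("mark",L.mean(0),np.degrees(np.arctan2(-d[0],d[1])),np.hypot(*d))
print("grip",plane(v1,(319,208),.062),tri([v0,v1],[(301,197),(319,208)]))
yaw=np.radians(5.4);x=np.array([np.cos(yaw),np.sin(yaw)]);o=np.array([.3929,-.346])+.15*x
g=o-.03*x;print("origin",o,"grip",g,"mark",o-.11*x)
print("counter",plane(v1,(399,22),.024))
go((*g,.16),yaw);m.command_gripper(.06,60)
m.hold(.2);s=snap();V["gr"]=s;pickle.dump(V,open("V.pkl","wb"))
im=s["im"].copy()
for P in ([*g,.062],[*(o-.11*x),.008],[*(g+.015*x),.062]):
    cv2.circle(im,tuple(int(a) for a in proj(s,P)[0]),3,(255,0,0),1)
cv2.imwrite("pics/gr.png",cv2.convertScaleAbs(im[:,:,::-1],alpha=1.7));print(m.get_time())
```

```text
mark [ 0.4338 -0.3445] 4.583502477679389 0.07993425507305005
grip [[ 0.4994 -0.333 ]] [ 0.5106 -0.3357  0.0187]
origin [ 0.5422 -0.3319] grip [ 0.5124 -0.3347] mark [ 0.4327 -0.3422]
counter [[ 0.409  -0.1877]]
21.1333
```

View pics/gr.png

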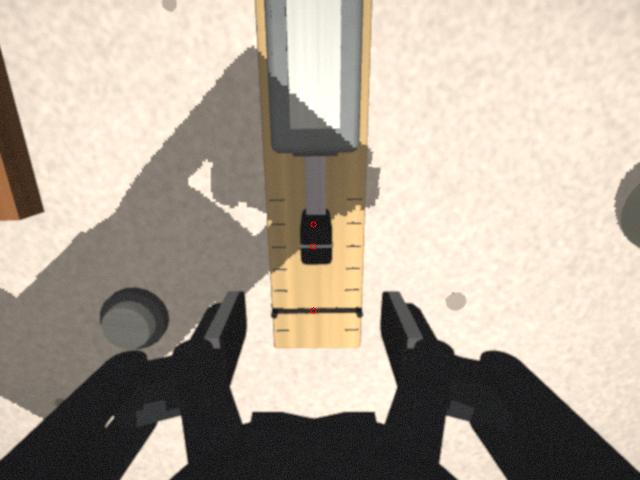

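The overlay shows the predicted grip top (246) and mark (310) rows landing on the pale line and the black line. Laterally the plate centre is at col 318, not 313, so I shift about 3 mm towards −y.

Now the draw.

Run:
```python
from h import *
yaw=np.radians(5.2);x=np.array([np.cos(yaw),np.sin(yaw)]);g=np.array([.5124,-.3378])
go((*g,.12),yaw);line((*g,.044),yaw,.1)
m.command_gripper(.0,60);f0=m.get_contact_force();print("w",m.get_width(),m.get_grip_force(),f0)
h=np.array(m.get_position())[:2]
line((*(h-.08*x),.044),None,.06)
for i in range(26):
    m.hold(.1)
    if i%5==0: print(m.get_width(),m.get_grip_force(),m.get_contact_force()-f0,(m.get_position()[:2]-h)@x)
    if i==5:s=snap();cv2.imwrite("pics/pull.png",cv2.convertScaleAbs(s["im"][:,:,::-1],alpha=1.7))
print(m.get_time())
```

```text
w 0.021603892902770525 58.91357123851776 [-0.745   6.907   8.0114]
0.02111731708104499 58.62086892127991 [ 9.9424 -6.8659 -9.7253] -0.0775186760930308
0.02158995848636214 58.613274693489075 [10.7784 -5.6343 -9.7832] -0.07751081820099645
0.021402204098017425 58.61311197280884 [ 9.5762 -5.4095 -8.9208] -0.07748532999224078
0.021510725280323977 58.61349821090698 [10.1159 -5.6405 -9.7615] -0.07748516087453602
0.021585672328404786 58.61389517784119 [ 10.2449  -5.236  -10.2816] -0.07748820798244072
0.021611722750042122 58.61400246620178 [  9.8169  -6.0043 -10.251 ] -0.07748745086956031
26.875
```

View pics/pull.png

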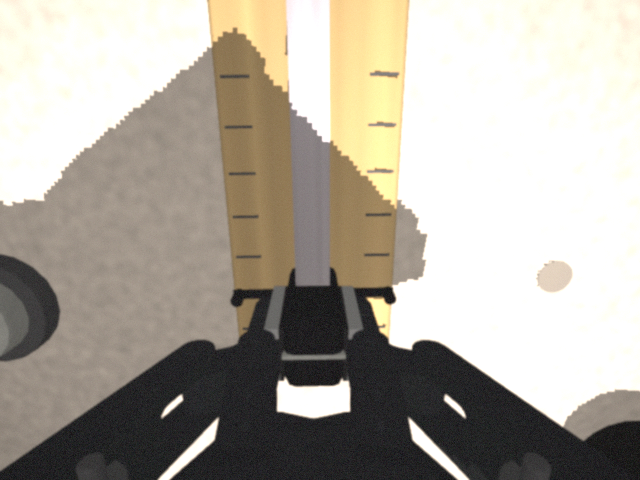

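The view shows the grip's pale line at row 356 (col 313) and the mark line at row 294. The TCP moved only 77.5 mm because the arm gives under the spring. I'll measure, correct, hold again and then return.

Run:
```python
from h import *
yaw=np.radians(5.2);x=np.array([np.cos(yaw),np.sin(yaw)])
s=snap();a=plane(s,(314,356),.062)[0];b=plane(s,(314,294),.008)[0];print("err mm",(a-b)@x*1e3, "tcp-mark",(m.get_position()[:2]-b)@x)
p=np.array(m.get_position());h=np.array([.5124,-.3378])
line((*(h-.0828*x),.044),None,.03)
for i in range(26): m.hold(.1)
s=snap();q=np.array(m.get_position());print("moved",(q[:2]-p[:2])@x,m.get_width(),m.get_contact_force())
cv2.imwrite("pics/pull2.png",s["im"][:,:,::-1])
line((*h,.044),None,.06);m.hold(.3);print("home",m.get_position(),m.get_contact_force())
m.command_gripper(.06);line((*h,.14),None,.15);m.hold(.2);s=snap();cv2.imwrite("pics/home.png",s["im"][:,:,::-1])
print(m.get_time())
```

```text
err mm 4.067981919647771 tcp-mark 0.003158771012925864
moved -0.0033775936847054273 0.021954281568007966 [9.4539 5.4642 0.9311]
home [ 0.5126 -0.3367  0.0449] [0.0164 7.3728 7.345 ]
33.1667
```

The grip reached the mark (about 80.9 mm by pose, within about 1 mm by sight), was held 2.6 s and went home. Next is the piece routine, starting with the cross.

```bash
cat > p.py <<'E'
from h import *
D=np.radians
BETA=D(6.6);BC=np.array([.6146,.0204]);Rb=np.array([[np.cos(BETA),-np.sin(BETA)],[np.sin(BETA),np.cos(BETA)]])
rec={i:BC+Rb@np.array(q)*.057 for i,q in {1:(-1,1),2:(1,1),3:(1,-1),4:(-1,-1)}.items()}
guess={1:(.4295,.244),2:(.494,.4225),3:(.5588,.3135),4:(.3898,.3555)}
def near(a,ref,q): return ref+wrap(a-ref,q)
def look(i,c,psi,ztop=.025,zb=.053,tag=""):
    c=np.array(c);u=np.array([np.cos(psi),np.sin(psi)])
    go((*(c-.081*u),.17),psi);m.hold(.15);s=snap()
    if tag: cv2.imwrite(f"pics/{tag}.png",s["im"][:,:,::-1])
    w=blob(wood(s["im"]),proj(s,[*c,ztop])[0]);M=cv2.moments(w)
    W=plane(s,w[:,0],ztop);Wp=((W-c)*2e4).astype(np.float32)  # world-plane contour, 20 px/mm
    r=cv2.minAreaRect(Wp.reshape(-1,1,2));mm=cv2.moments(Wp.reshape(-1,1,2));
    cen=np.array(r[0])/2e4+c;mc=c+np.array([mm["m10"],mm["m01"]])/mm["m00"]/2e4
    cn=cv2.boxPoints(r);e=max(cn[1]-cn[0],cn[2]-cn[1],key=np.linalg.norm);long=np.arctan2(e[1],e[0])
    b=cv2.GaussianBlur(s["im"],(7,7),0).astype(float)+1;ins=np.zeros(b.shape[:2],np.uint8);cv2.drawContours(ins,[w],-1,255,-1)
    bm=((b[:,:,0]/b[:,:,2]>2.05)&(ins>0)).astype(np.uint8)*255
    bm=cv2.morphologyEx(cv2.morphologyEx(bm,cv2.MORPH_OPEN,np.ones((5,5))),cv2.MORPH_CLOSE,np.ones((7,7)))
    bl=blob(bm,proj(s,[*cen,zb])[0])
    if bl is not None:
        Bp=((plane(s,bl[:,0],zb)-c)*2e4).astype(np.float32).reshape(-1,1,2);rb=cv2.minAreaRect(Bp);bc=np.array(rb[0])/2e4+c;by=D(rb[2]);bs=np.array(rb[1])/20
    else: bc,by,bs=None,None,None
    return dict(cen=cen,mc=mc,size=np.array(r[1])/20,long=long,bc=bc,by=by,bs=bs,s=s)
E
python3 - <<'E'
from p import *
for i,psi in ((1,126),(1,306-90)):
    r=look(i,guess[i],D(psi),tag=f"lk{i}_{psi}");r.pop("s");print(r)
print(m.get_time())
E
```

```text
{'cen': array([0.4286, 0.2421]), 'mc': array([0.4287, 0.2422]), 'size': array([88.6875, 88.7769]), 'long': np.float32(-1.5270326), 'bc': array([0.4284, 0.2425]), 'by': np.float64(0.8115306979099598), 'bs': array([23.8598, 22.1068])}
{'cen': array([0.4287, 0.2423]), 'mc': array([0.4287, 0.2424]), 'size': array([88.7891, 88.9639]), 'long': np.float32(-1.5224731), 'bc': None, 'by': None, 'bs': None}
36.7
```

Run:
```python
import cv2,numpy as np
a=[cv2.imread(f"pics/{n}.png") for n in("lk1_126","home")]
cv2.imwrite("pics/v1.png",cv2.resize(cv2.convertScaleAbs(np.hstack(a),alpha=1.5),(800,300)))
```

```text
(no output)
```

View pics/v1.png

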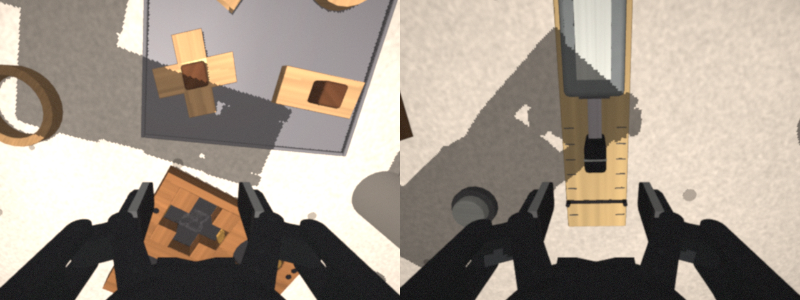

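Both yaws agree on the cross at (0.4287, 0.2423), yaw 47.5°, and the right panel shows the gauge grip back home. Now pick and place it.

```bash
cat >> p.py <<'E'
HT=.046 # TCP above piece origin when grasped
def theta(i,r):
    if i==1: return r["long"]+np.pi/4
    if i==2: return r["by"] if r["by"] is not None else 0.
    return r["long"]
def st(t): print(t,round(m.get_time(),2),"p",np.array(m.get_position()),"w",round(m.get_width(),4),"gf",round(m.get_grip_force(),1),"F",np.array(m.get_contact_force()),flush=True)
PP=BETA+np.pi/2
def pick(c,psi,z0):
    go((*c,z0+HT+.05),psi);m.command_gripper(.055,70);line((*c,z0+HT),None,.12)
    m.command_gripper(0.,70);st("grip");line((*c,z0+HT+.06),None,.15);st("lift")
def seat(i):
    c=rec[i];go((*c,.14),PP);st("over");line((*c,.006+HT+.018),None,.12);st("near")
    f0=m.get_contact_force()[2]
    for z in np.arange(.066,.038,-.002):
        line((*c,z),None,.03);m.hold(.08);f=m.get_contact_force()[2]-f0
        if abs(f)>18: break
    m.hold(.3);st(f"pressed cmd {z:.3f}")
def rel(c,z=.14):
    m.command_gripper(.055);line((*c,z),None,.2)
E
python3 - <<'E'
from p import *
pick((.4287,.2423),D(137.5),.005);seat(1)
E
```

```text
grip 39.09 p [0.4294 0.2427 0.052 ] w 0.0249 gf 69.5 F [-0.5694  0.0322  5.9832]
lift 39.64 p [0.4286 0.2422 0.111 ] w 0.0249 gf 68.7 F [-0.7736  0.4159 -1.0934]
over 40.5 p [0.5502 0.071  0.139 ] w 0.0245 gf 68.7 F [-0.2671  0.5273 -1.6432]
near 41.23 p [0.5512 0.0709 0.0701] w 0.0247 gf 69.0 F [ 0.2159 -0.0979 -1.656 ]
pressed cmd 0.050 44.57 p [0.5516 0.0705 0.0529] w 0.0246 gf 73.6 F [-9.7743 -0.5358 32.8709]
```

The cross is down: TCP 0.0529 against 0.053 expected when seated. Next is the disc.

```bash
sed -i 's/np.arange(.066,.038,-.002)/np.arange(.066,.038,-.003)/;s/abs(f)>18/abs(f)>14/;s/m.hold(.08);f=/m.hold(.05);f=/' p.py
cat >> p.py <<'E'
def place(i,release_at):
    rel(rec[release_at]) if release_at else None
    g=near(D(126),D(126),np.pi);r=look(i,guess[i],g,tag=f"lk{i}")
    print({k:v for k,v in r.items() if k!="s"})
    if np.hypot(*(r["cen"]-guess[i]))>.02: r=look(i,r["cen"],g);print("moved",r["cen"])
    q=np.pi if i==3 else np.pi/2
    ref=PP+theta(i,r)-BETA
    psi=near(ref,D(120),q);pick(r["cen"],psi,.005);seat(i)
E
python3 - <<'E'
from p import *
place(2,1)
E
```

```text
{'cen': array([0.4943, 0.4238]), 'mc': array([0.4945, 0.4237]), 'size': array([77.8504, 77.236 ]), 'long': np.float32(0.62594336), 'bc': array([0.4945, 0.4238]), 'by': np.float64(0.3472948815634768), 'bs': array([23.892 , 23.6958])}
grip 48.54 p [0.495  0.4244 0.0522] w 0.0246 gf 70.7 F [ 0.4549 -0.8525  6.2492]
lift 49.09 p [0.494  0.4235 0.1108] w 0.0245 gf 69.9 F [ 0.2305 -0.8035 -1.7154]
over 50.52 p [0.6643 0.0848 0.1397] w 0.0247 gf 69.8 F [-0.5471 -0.1471 -1.4609]
near 51.25 p [0.6647 0.0838 0.0702] w 0.0247 gf 69.8 F [ 0.8206 -0.1135 -0.3253]
pressed cmd 0.051 53.38 p [0.6647 0.0836 0.0532] w 0.0248 gf 72.3 F [-6.6048 -0.8465 18.1004]
```

Run:
```python
from p import *
place(3,2)
place(4,3)
rel(rec[4])
u=np.array([np.cos(PP),np.sin(PP)]);go((*(BC-.081*u),.2),PP);m.hold(.2);s=snap();cv2.imwrite("pics/bd.png",cv2.convertScaleAbs(s["im"][:,:,::-1],alpha=1.6));pickle.dump(s,open("bd.pkl","wb"))
st("end")
```

```text
{'cen': array([0.5601, 0.313 ]), 'mc': array([0.5602, 0.3131]), 'size': array([96.1614, 44.5467]), 'long': np.float32(0.4300714), 'bc': array([0.56  , 0.3134]), 'by': np.float64(0.436405782955155), 'bs': array([23.8396, 22.8802])}
grip 56.98 p [0.5609 0.3135 0.0522] w 0.0244 gf 70.8 F [-0.2128 -1.1437  6.2482]
lift 57.52 p [0.5598 0.3128 0.1108] w 0.0248 gf 70.0 F [-0.0927 -0.1842 -0.9157]
over 58.88 p [ 0.6775 -0.0284  0.1396] w 0.0247 gf 70.0 F [-0.5319  0.0404 -1.1667]
near 59.62 p [ 0.6778 -0.0295  0.07  ] w 0.0246 gf 70.0 F [-0.0296  0.0061 -0.053 ]
pressed cmd 0.051 61.75 p [ 0.6776 -0.0297  0.0531] w 0.0248 gf 72.5 F [-7.3999  0.2773 17.9147]
{'cen': array([0.3883, 0.3558]), 'mc': array([0.3882, 0.356 ]), 'size': array([70.569 , 70.7235]), 'long': np.float32(-1.5682201), 'bc': array([0.3881, 0.3562]), 'by': np.float64(0.0026299542800886622), 'bs': array([24.0848, 23.7453])}
grip 66.36 p [0.3888 0.3563 0.052 ] w 0.0247 gf 69.6 F [-0.7279 -0.0337  5.5753]
lift 66.91 p [0.3881 0.3557 0.111 ] w 0.025 gf 68.8 F [-0.2619  0.1478 -1.5055]
over 68.52 p [ 0.5643 -0.0419  0.1397] w 0.0244 gf 68.8 F [-1.1901 -0.0571 -0.9205]
near 69.25 p [ 0.5647 -0.0426  0.0702] w 0.0246 gf 69.0 F [ 0.0694 -0.2355 -1.0799]
pressed cmd 0.051 71.38 p [ 0.5645 -0.0428  0.053 ] w 0.0247 gf 72.2 F [-6.8899  0.2836 21.9453]
end 73.06 p [ 0.6223 -0.0597  0.1982] w 0.0547 gf 0.0 F [-0.0848 -0.1318  0.0793]
```

View pics/bd.png

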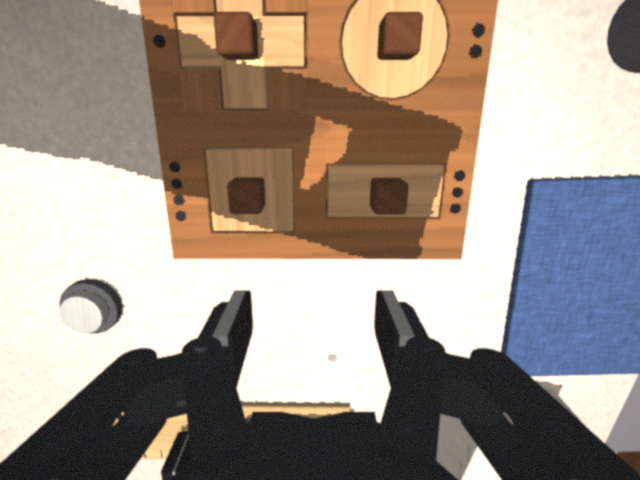

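All four sit flush with thin even gaps. The counter top is at about (82,314). I'll triangulate it and push.

Run:
```python
from p import *
V=pickle.load(open("V.pkl","rb"));s=pickle.load(open("bd.pkl","rb"))
a,b=plane(s,(82,314),.024)[0],plane(V["gauge",1],(399,22),.024)[0]
print(a,b,tri([s,V["gauge",1]],[(82,314),(399,22)]))
c=(a+b)/2;m.command_gripper(0,40);go((*c,.12),D(60));line((*c,.056),None,.15);f0=m.get_contact_force()[2]
for z in np.arange(.048,.028,-.002):
    line((*c,z),None,.04);m.hold(.1);f=m.get_contact_force()[2]-f0;print(round(z,3),m.get_position()[2],f)
    if f>14: break
m.hold(.5);line((*c,.14),None,.12);st("up")
```

```text
[ 0.4116 -0.1799] [ 0.409  -0.1877] [ 0.4077 -0.185   0.017 ]
0.048 0.04824444274037797 -0.0610531906928522
0.046 0.04610536794865222 0.731478958957625
0.044 0.04404458376574526 2.597338282503579
0.042 0.04203356477785428 3.9231940691743667
0.04 0.040037003683216256 4.52880045090402
0.038 0.03805044501699334 6.794483019410321
0.036 0.03755968559433576 31.773455413033396
up 79.28 p [ 0.4097 -0.1835  0.1393] w 0.0 gf 0.0 F [-0.5935 -0.3723  0.2938]
```

The counter bottomed out at 8 mm travel and was released. Now I clear the pieces back to their original spots.

Run:
```python
from p import *
home={1:((.4287,.2423),D(47.5)),2:((.4943,.4238),.347),3:((.5601,.313),.430),4:((.3883,.3558),.0)}
for i in (4,1,2,3):
    pick(rec[i],PP,.0065)
    if m.get_width()<.02: print("missed",i);break
    c,th=home[i];psi=near(PP+th-BETA,D(120),np.pi if i==3 else np.pi/2)
    go((*c,.13),psi);st("over tray")
    if m.get_width()<.02: print("lost",i);break
    line((*c,.0515),None,.1);m.hold(.1);st("down");rel(c,.12)
a=D(35);go((.463-.0*np.cos(a),.326,.3),a+np.pi);m.hold(.2);s=snap();cv2.imwrite("pics/end.png",cv2.convertScaleAbs(s["im"][:,:,::-1],alpha=1.5))
t=snap("scene");cv2.imwrite("pics/ends.png",cv2.convertScaleAbs(t["im"][:,:,::-1],alpha=1.5));st("end")
```

```text
grip 81.65 p [ 0.5653 -0.0428  0.0535] w 0.0246 gf 69.8 F [ 0.3337 -0.1108  6.0644]
lift 82.2 p [ 0.5643 -0.0428  0.1124] w 0.0247 gf 70.2 F [ 0.4492 -0.0256 -1.4977]
over tray 83.8 p [0.3888 0.3552 0.1298] w 0.0249 gf 70.2 F [ 0.2679 -0.5316 -0.7269]
down 84.83 p [0.3877 0.3549 0.0521] w 0.0246 gf 73.3 F [-4.2648 -5.2797 14.9165]
grip 88.13 p [0.5522 0.0705 0.0536] w 0.0246 gf 69.8 F [-0.3031  0.1785  6.45  ]
lift 88.68 p [0.5512 0.0704 0.1124] w 0.0244 gf 70.1 F [ 0.4167  0.1756 -0.622 ]
over tray 89.54 p [0.4292 0.242  0.1296] w 0.0242 gf 70.1 F [-0.3666  0.1404 -0.5515]
down 90.58 p [0.4282 0.2413 0.0521] w 0.0246 gf 73.5 F [-4.81   -5.1283 16.6602]
grip 93.72 p [0.6655 0.0836 0.0536] w 0.0246 gf 69.6 F [-0.9931 -0.9188  5.0013]
lift 94.28 p [0.6642 0.0835 0.1122] w 0.0249 gf 70.2 F [-0.2208 -0.4212 -2.169 ]
over tray 95.69 p [0.495  0.4229 0.1297] w 0.0246 gf 70.2 F [ 0.3305 -0.105  -0.8932]
down 96.72 p [0.4938 0.4232 0.0522] w 0.0247 gf 73.1 F [-5.1723 -5.2813 13.0265]
grip 100.56 p [ 0.6785 -0.0297  0.0537] w 0.0248 gf 69.9 F [-0.908  -0.4631  5.3152]
lift 101.11 p [ 0.6774 -0.0297  0.1123] w 0.0242 gf 70.6 F [-0.6449 -0.3442 -1.7929]
over tray 102.47 p [0.5606 0.3121 0.1298] w 0.0245 gf 70.6 F [ 0.1737 -0.408  -1.1275]
down 103.5 p [0.5595 0.3125 0.0523] w 0.0247 gf 73.5 F [-6.9221 -4.3954 13.4769]
end 106.16 p [0.463  0.3259 0.2997] w 0.055 gf 0.0 F [ 0.3047  0.5728 -0.2086]
```

View pics/end.png

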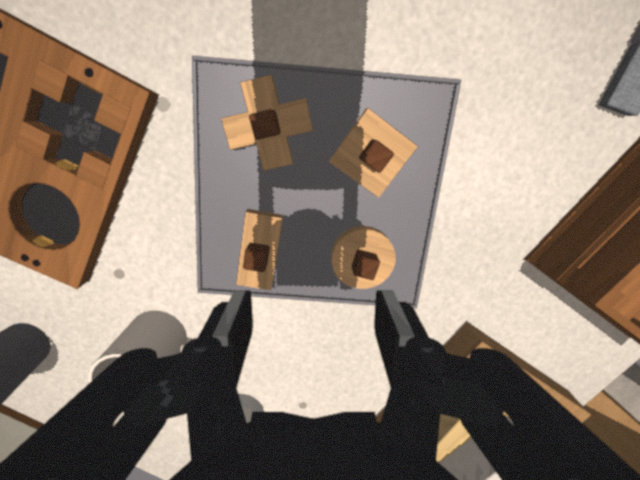

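View pics/ends.png

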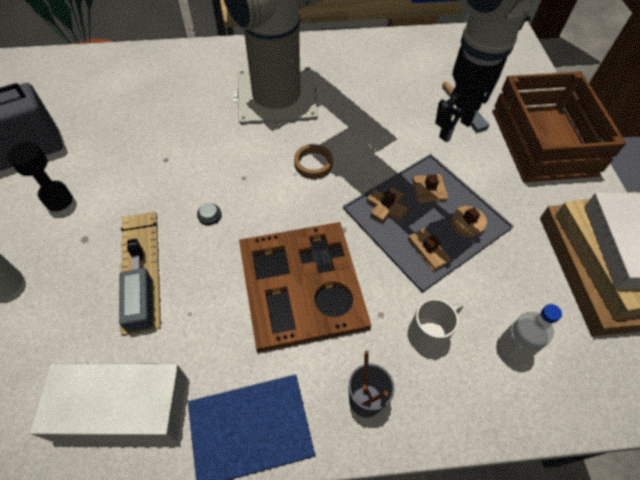

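The wrist view shows all four pieces flat in the tray, at (265,124), (375,153), (258,255) and (364,260). The scene view shows the board empty, the gauge home, the counter up and the mug standing at (436,320).

```bash
python3 -c "
from rig import manip as m
print(m.sign_off())"
```

```text
the job is handed in; nothing more can be done
None
```

I finished the full round and handed it in at about 106 s of the 210 s allowed: gauge drawn, held and returned; all four pieces pressed home in dot order; counter pushed fully down; pieces back flat in the tray with the mug standing. The gauge's first pull stopped about 3 mm short, so I drew it on to the mark and held it there 2.6 s.

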